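# Shut the drawers and the tea-box lid after breakfast

## Task

Breakfast is over: close up the two wooden boxes on the table. With the fingertips gently push both open drawers of the coffee-capsule box fully home and push the raised lid of the tea box down until it lies shut. Only push: lift nothing, pull nothing open, and leave the mug and the other things where they stand.

Things in the scene. Friction and masses are not known exactly. Their poses are not given: they have to be found in the camera images.
- capsule_box: wooden coffee-capsule box, fixed to the table: 160 mm deep (its x), 200 mm wide (its y), 86 mm high, with two equal drawers side by side in its front, which faces its -x (towards the robot). Origin at the centre of its underside, z up. It and the tea box swap sides from run to run.
- drawer_left (a joint): how far the drawer on the capsule box's +y side is out, in m: 0 = fully home, up to 0.10; starts 0.055 to 0.085 out. It slides out along the box's -x, has 1 to 2 N of friction, stays where it is left, and stops at 0 against a firm felt buffer.
- drawer_right (a joint): the same for the drawer on the capsule box's -y side.
- drawer_left_front (a point): centre of the outer face of the left drawer's front plate (moves with the drawer; axes as the box). The plate is 12 mm thick, 96 mm wide and reaches from 8 to 78 mm above the table; a finger notch 36 mm wide and 18 mm deep is cut in the middle of its upper edge, so the middle is solid only up to 60 mm. This point is 43 mm above the table; shut, it lies 92 mm in front of the box's origin and 49 mm to its +y side.
- drawer_right_front (a point): the same for the right drawer; shut, 92 mm in front of the box's origin and 49 mm to its -y side.
- tea_box: open-topped wooden tea box with compartments, fixed to the table: 180 mm deep (its x), 200 mm wide (its y), walls 100 mm high, with a flat lid hinged along its far (+x) upper edge. Origin at the centre of its underside, z up, -x towards the robot.
- lid (a joint): lid angle in rad: 0 = shut, flat on the box; grows as its free (near) edge swings up and away from the robot. Starts part-way up (0.70 to 0.95). A stiff hinge (about 0.45 N m) holds it at any angle, it does not fall, and shut it meets a firm felt buffer; a push of about 1 to 4 N near the free edge moves it.
- lid_hinge (a point): middle of the hinge line, 90 mm to +x of the tea box's origin and 100 mm above the table; turns with the lid. The hinge line runs along the tea box's y.
- lid_edge (a point): middle of the lid's free edge, on its outer (upper) face: 180 mm from the hinge. The lid is a plain board 180 mm by 200 mm, 10 mm thick, without a handle; shut, its upper face is 110 mm above the table.
- mug: the colourful mug, 80 mm across, 95 mm high, handle on its +y side; origin at the centre of its underside. To be left alone.
- tea_tin: small steel tea tin with a paper label, 50 mm across, 75 mm high, standing between the two boxes; origin at the centre of its underside. To be left alone.
- honey_jar: amber honey jar, 66 mm across, 90 mm high; origin at the centre of its underside. To be left alone.
- sugar_bowl: white bowl, 100 mm across, 55 mm high; origin at the centre of its underside. To be left alone.
- salt_shaker: dark wooden salt shaker, 44 mm across, 80 mm high, beyond the boxes; origin at the centre of its underside. To be left alone.
- spoon: steel spoon lying on the table; origin under its middle. To be left alone.
- saucer: white saucer, 140 mm across, 16 mm high; origin at the centre of its underside. To be left alone.

How it is judged:
By the outcome, as a careful person would: the job done as asked, in the order asked, and still so for the second after the job is handed in, with the robot touching nothing.
It also fails if it takes over 58 s, if anything falls off the work surface, if the arm or the gripper's body presses on something with over 40 N, if the wrist force passes 120 N, or if a joint passes its speed limit or range.

## Robot

A 6-joint arm with a two-finger parallel gripper is mounted at the origin on the work surface. World frame = base frame: x ahead of the robot, y to its left, z up, the work surface at z = 0. Lengths are in m, angles in rad, forces in N, time in s.
With the tool pointing down it reaches from about 0.325 to 0.925 m from the base axis. Payload 3.1 kg.
Tool frame: the origin (TCP) lies midway between the tips of the shut fingers; the grasp point (between the pads) lies 19 mm behind it; z points along the fingers, y is the direction in which the jaws open and shut (so a half turn about z gives the same grasp; the last joint's range is limited). The gripper opens to 85 mm and grips with 20 to 120 N. Pads are 22 mm wide; open, the fingers measure 114 mm over their backs; the gripper's body (76 mm by 85 mm) begins 54 mm behind the grasp point. The pads swing forward as they close: fully open they stand 13 mm farther back than shut.
Start: joints at [-1.227, 0.217, 1.613, -0, 1.311, -0.112], TCP at [0.275, -0.561, 0.231] pointing down, gripper open.
Joint ranges: [-2.75, 2.75], [-0.78, 2.1], [0.31, 2.55], [-1.13, 4.27], [0.13, 2.63], [-2.58, 2.58]. Speed limits (rad/s): [2.79, 2.79, 3.14, 3.14, 3.14, 3.14].

## Interface

Orientations are given as a unit quaternion [x, y, z, w].
In Python, from plant import r gives the robot as it stands.
- The arm moves only by the shell command python3 -m inch 'ROWS'. ROWS is JSON, a list of rows, each a list of 5 numbers: the shift along the tool's x, y, z in units of 30 mm (1.0 is 30 mm), then the turn about the tool's z in units of 6 degrees (1.0 is 6 degrees), then the opening, from 0 (shut) to 1 (fully open). A call has 1 to 12 rows; each row shifts and turns the pose as measured when the row begins, along the tool's axes as they then stand; what a row does not reach is not made up. A row lasts 1/12 s, in which the tool goes at most 41.7 mm and 7.16 degrees, less where a joint would pass 70% of its speed; a pose out of reach is approached as far as the arm can. A call is refused whole if a number of a shift passes 1 or a number of a turn 1, either way. A call with a gripper value outside its range is refused whole. The fingers move at their own pace and stop on an object; the grip force is fixed at half the most. Time passes only in rows, so rows that do not move let the fingers close. It gives the time, the measured TCP pose, the force and the opening at its end, in the units of the state.
- r.get_state(): the state, without advancing time (a new reading comes with each control period).
- r.grab_frame(name): name is "scene" or "top" or "wrist"; returns a dict with "pixels" (420x560x3 uint8, red, green, blue), "fx", "fy", "cx", "cy" (pixels), "rvec" (rotation vector, rad) and "tvec" (3), from world to camera coordinates, as OpenCV has them. Camera axes: x right, y down, z forward; pixel columns grow to the right and rows downward; lengths in m; the calibration is good to about 2 mm. A picture is of the moment at which its call begins. There is no depth.
- r.job_done(): hands the job in, once; it reports no verdict.
Trained networks look in the newest picture that a camera, given by its name, has taken for a name from the list of things; names that differ only in an ending like _2 or _b are one class to them, and where a whole thing is asked for, a point or a joint stands for the part that bears it (a point fixed in the world has none). Each returns a list of dicts, best first, with "score" (0 to 1); they miss things now and then, are a little off and sometimes report something else, mostly with a low value. They report only what shows in the picture. A call takes as long as a camera call.
- r.outline_of(camera, name): "mask" (420x560 bool, what is visible of it) and "position" ([column, row] as shares, 0 to 1, of the picture: columns of its width, rows of its height, amid what is visible of it).
- r.tip_of(camera, name): "position" ([column, row] as shares, 0 to 1, of the picture: columns of its width, rows of its height: a listed point, or the origin of a listed thing).
The state is a dict: "clock": time; "joints": joint angles; "qvel": joint speeds; "effort": joint torques, N m; "ee_pos": TCP position; "ee_rot": TCP orientation; "force": force on the tool from outside, world axes, zero at the start; "torque": the same for the moment, N m; "width": finger opening in m.
Only numpy, scipy, OpenCV 4.12 (cv2) and the standard library are available. Lean on these libraries where they do the work, as an engineer would, in place of code of your own. Each camera call takes 0.05 s, during which the arm holds its last target. There are 200 camera calls.

## Working session

There is one attempt and no reset: what is moved stays moved. The work goes in short steps, Python scripts to look and compute and a shell command to move; the robot and the scene stay as the last step left them, time stands still between calls to the robot, and variables do not carry over. Pictures are saved under pics/ and viewed, about 8 in all and at most 12, crops included, and the job is handed in when it is done.

```bash
mkdir -p pics; ls
cat > h.py <<'E'
import numpy as np, cv2, json
from scipy.spatial.transform import Rotation as R
from scipy.optimize import least_squares
from plant import r
def cam(f):
    Rm=cv2.Rodrigues(np.array(f["rvec"],float))[0]; return Rm,np.array(f["tvec"],float)
def ray(f,uv):
    Rm,t=cam(f); d=Rm.T@np.array([(uv[0]-f["cx"])/f["fx"],(uv[1]-f["cy"])/f["fy"],1]); return -Rm.T@t,d/np.linalg.norm(d)
def atz(f,uv,z):
    o,d=ray(f,uv); return o+d*(z-o[2])/d[2]
def proj(f,p):
    Rm,t=cam(f); c=Rm@np.array(p)+t; return np.array([f["fx"]*c[0]/c[2]+f["cx"],f["fy"]*c[1]/c[2]+f["cy"]])
def tri(f1,u1,f2,u2):
    o1,d1=ray(f1,u1);o2,d2=ray(f2,u2)
    A=np.c_[d1,-d2]; s=np.linalg.lstsq(A,o2-o1,rcond=None)[0]
    a=o1+s[0]*d1;b=o2+s[1]*d2; return (a+b)/2,np.linalg.norm(a-b)
def save(f,n): cv2.imwrite(f"pics/{n}.png",cv2.cvtColor(f["pixels"],cv2.COLOR_RGB2BGR))
E
cat > m.py <<'E'
from h import *
F={c:r.grab_frame(c) for c in("scene","top")}
for c in F: save(F[c],c+"0")
for n in ["capsule_box","drawer_left_front","drawer_right_front","tea_box","lid_hinge","lid_edge","mug","tea_tin","honey_jar","sugar_bowl","salt_shaker","spoon","saucer"]:
    U={}
    for c in F:
        q=r.tip_of(c,n)
        if q: U[c]=np.array(q[0]["position"])*[560,420]; s=q[0]["score"]; print(n,c,U[c].round(0),round(s,2),atz(F[c],U[c],0).round(3))
    if len(U)==2:
        p,e=tri(F["scene"],U["scene"],F["top"],U["top"]); print("   tri",p.round(3),round(e,4))
s=r.get_state(); print(s["clock"],s["ee_pos"],s["ee_rot"],s["force"])
E
python3 m.py; python3 -c "
import cv2,numpy as np
cv2.imwrite('pics/both.png',cv2.resize(np.vstack([cv2.imread('pics/scene0.png'),cv2.imread('pics/top0.png')]),None,fx=.71,fy=.71))"
```

```text
pics
capsule_box scene [173. 202.] 0.62 [ 0.292 -0.334  0.   ]
capsule_box top [349. 180.] 0.96 [ 0.615 -0.189  0.   ]
   tri [ 0.598 -0.217  0.183] 0.1022
drawer_left_front scene [233. 218.] 0.96 [ 0.39  -0.128  0.   ]
drawer_left_front top [331. 226.] 0.63 [ 0.459 -0.124  0.   ]
   tri [ 0.457 -0.122  0.044] 0.0032
drawer_right_front scene [204. 217.] 0.67 [ 0.382 -0.223  0.   ]
drawer_right_front top [359. 230.] 0.59 [ 0.443 -0.22   0.   ]
   tri [ 0.442 -0.214  0.039] 0.0004
tea_box scene [416. 228.] 0.68 [0.461 0.451 0.   ]
tea_box top [241. 181.] 0.83 [0.615 0.183 0.   ]
   tri [0.632 0.265 0.126] 0.2036
lid_hinge scene [347. 253.] 0.72 [0.583 0.209 0.   ]
lid_hinge top [235. 146.] 0.86 [0.737 0.201 0.   ]
   tri [0.714 0.181 0.103] 0.0121
lid_edge scene [343. 182.] 0.85 [0.16  0.273 0.   ]
lid_edge top [237. 182.] 0.82 [0.612 0.195 0.   ]
   tri [0.582 0.171 0.233] 0.0111
mug scene [271. 222.] 0.76 [ 0.42  -0.006  0.   ]
mug top [293. 243.] 0.58 [0.401 0.007 0.   ]
   tri [ 0.401  0.001 -0.013] 0.0121
tea_tin scene [275. 263.] 0.64 [ 0.625 -0.001  0.   ]
tea_tin top [430. 231.] 0.75 [ 0.437 -0.457  0.   ]
   tri [ 0.5   -0.215  0.016] 0.4716
honey_jar top [161. 223.] 0.65 [0.476 0.456 0.   ]
sugar_bowl scene [127. 227.] 0.94 [ 0.436 -0.455  0.   ]
sugar_bowl top [430. 229.] 0.91 [ 0.442 -0.459  0.   ]
   tri [ 0.441 -0.455  0.004] 0.0041
salt_shaker scene [293. 305.] 0.91 [ 0.791  0.037 -0.   ]
salt_shaker top [283. 130.] 0.72 [0.791 0.036 0.   ]
   tri [ 0.791  0.036 -0.001] 0.0014
spoon top [214. 274.] 0.72 [0.301 0.275 0.   ]
saucer scene [173. 202.] 0.56 [ 0.289 -0.336  0.   ]
saucer top [394. 270.] 0.93 [ 0.307 -0.332  0.   ]
   tri [ 0.308 -0.33   0.011] 0.0025
1.4 [ 0.2751307  -0.56120586  0.23129585] [ 9.74140694e-01  2.25942267e-01 -1.27930987e-05 -1.85325025e-06] [0.05525916 0.05886081 0.55579828]
```

View pics/scene0.png

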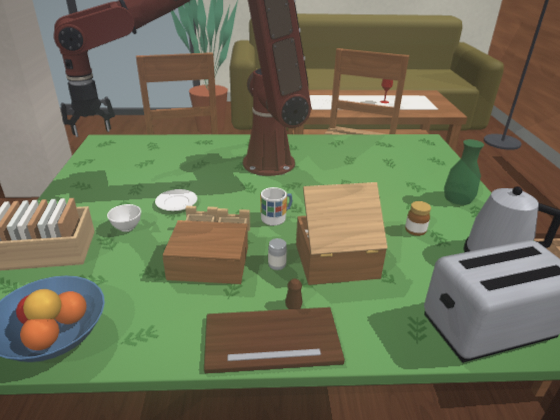

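View pics/top0.png

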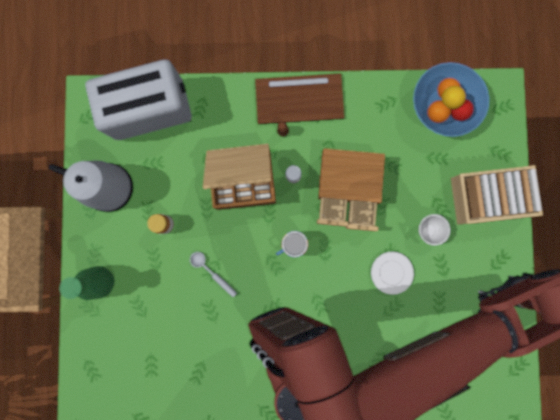

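The scene view looks from the far side. The capsule box is at about (205,245), the tea box with its raised lid at (342,230), and the mug at (273,206) in front of the gap. The top view agrees: drawer fronts at about (331,226) and (359,230), lid edge about (237,184), mug (294,244). I'll zoom in to get the yaws.

```bash
cat > z.py <<'E'
from h import *
f=r.grab_frame("top"); im=cv2.cvtColor(f["pixels"],cv2.COLOR_RGB2BGR)
c=cv2.resize(im[125:255,195:395],None,fx=4,fy=4,interpolation=cv2.INTER_CUBIC)
cv2.imwrite("pics/crop.png",c)
g=r.grab_frame("scene"); im=cv2.cvtColor(g["pixels"],cv2.COLOR_RGB2BGR)
cv2.imwrite("pics/crop2.png",cv2.resize(im[175:315,160:390],None,fx=3.4,fy=3.4,interpolation=cv2.INTER_CUBIC))
E
python3 z.py
```

```text
(no output)
```

View pics/crop.png

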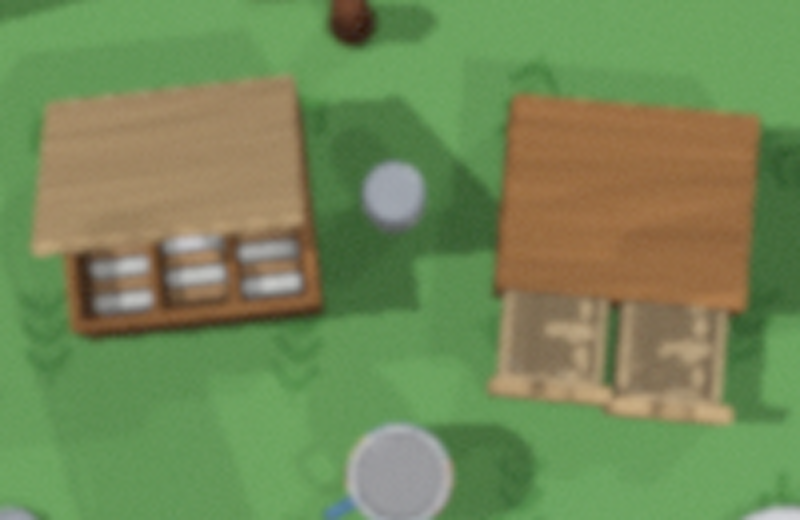

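View pics/crop2.png

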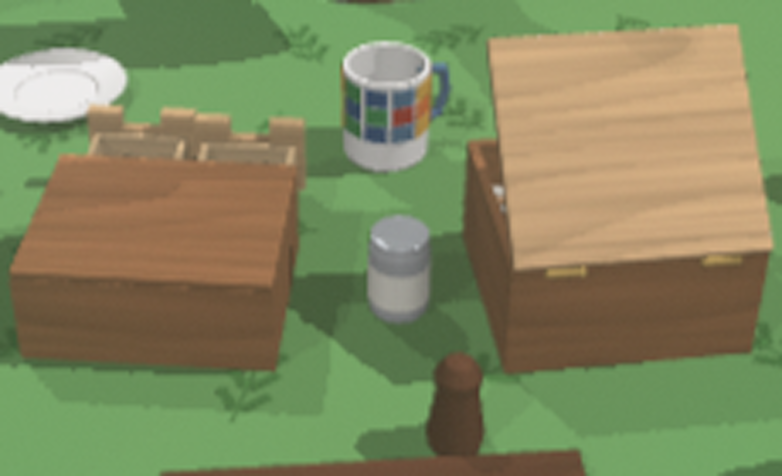

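```bash
cat > fit.py <<'E'
from h import *
f=r.grab_frame("top"); g=r.grab_frame("scene")
T=lambda a,b:np.array([a/4+195,b/4+125]); S=lambda a,b:np.array([a/3.4+160,b/3.4+175])
def W(x,y,th,l): c,s=np.cos(th),np.sin(th); return np.array([x+c*l[0]-s*l[1],y+s*l[0]+c*l[1],l[2]])
def cap(p):
    x,y,th,dl,dr=p; B=.086; o=[]
    for F,u,l in [(f,T(512,95),(.08,.1,B)),(f,T(761,118),(.08,-.1,B)),(f,T(747,311),(-.08,-.1,B)),(f,T(496,292),(-.08,.1,B)),
     (g,S(62,157),(-.08,-.1,B)),(g,S(298,172),(-.08,.1,B)),(g,S(274,285),(.08,.1,B)),(g,S(12,275),(.08,-.1,B)),
     (f,T(490,393),(-.092-dl,.097,.078)),(f,T(609,408),(-.092-dl,.001,.078)),(f,T(610,413),(-.092-dr,-.001,.078)),(f,T(731,423),(-.092-dr,-.097,.078))]:
        o+=list(proj(F,W(x,y,th,l))-u)
    return np.array(o)
def tea(p):
    x,y,th,a=p; o=[]
    e=lambda s:(.09-.18*np.cos(a)+.010*np.sin(a)*1,s*.1,.1+.18*np.sin(a)+.01*np.cos(a))
    for F,u,l in [(f,T(78,336),(-.09,.1,.1)),(f,T(323,311),(-.09,-.1,.1)),(f,T(48,103),(.095,.1,.107)),(f,T(294,77),(.095,-.1,.107)),
      (f,T(33,250),e(1)),(f,T(303,228),e(-1)),(g,S(488,38),e(-1)),(g,S(738,27),e(1))]:
        o+=list(proj(F,W(x,y,th,l))-u)
    return np.array(o)
c=least_squares(cap,[.6,-.19,0,.07,.07],loss="soft_l1"); print("cap",c.x.round(3)); print(cap(c.x).reshape(-1,2).round(1).tolist())
t=least_squares(tea,[.63,.18,0,.8],loss="soft_l1"); print("tea",t.x.round(3)); print(tea(t.x).reshape(-1,2).round(1).tolist())
x,y,th,dl,dr=c.x
for n,d,s in(("L",dl,.049),("R",dr,-.049)): print(n,"now",W(x,y,th,(-.092-d,s,.043)).round(3),"shut",W(x,y,th,(-.092,s,.043)).round(3))
x,y,th,a=t.x
for q in(a,.6,.4,.2,0): print("lid d=.15 angle",round(q,2),W(x,y,th,(.09-.15*np.cos(q)+.01*np.sin(q),0,.1+.15*np.sin(q)+.01*np.cos(q))).round(3))
E
python3 fit.py
```

```text
cap [ 0.618 -0.186 -0.096  0.074  0.08 ]
[[-0.4, -0.3], [-1.1, -1.1], [-1.0, -0.4], [-0.3, -0.7], [-0.9, -1.5], [-0.6, -2.9], [-0.3, -0.9], [-1.2, -1.6], [-0.1, 0.6], [-0.2, -0.6], [0.1, -0.0], [-0.4, -0.0]]
tea [0.614 0.171 0.085 0.708]
[[-2.3, -0.9], [-1.4, -0.8], [-0.1, 0.0], [0.3, 0.4], [-0.4, 0.6], [0.0, -0.6], [-1.5, -0.4], [-1.4, -0.8]]
L now [ 0.458 -0.121  0.043] shut [ 0.531 -0.128  0.043]
R now [ 0.442 -0.218  0.043] shut [ 0.521 -0.226  0.043]
lid d=.15 angle 0.71 [0.597 0.17  0.205]
lid d=.15 angle 0.6 [0.586 0.169 0.193]
lid d=.15 angle 0.4 [0.57  0.167 0.168]
lid d=.15 angle 0.2 [0.56  0.166 0.14 ]
lid d=.15 angle 0 [0.555 0.166 0.11 ]
```

Both fits are within about 2 px. Next I shut the fingers, line the tool up with the capsule box, and carry it over.

```bash
python3 -m inch '[[0,0,0,1,0],[0,0,0,1,0],[0,0,0,1,0],[0,0,0,1,0],[0,0,0,1,0],[0,0,0,0.3,0]]'
cat > to.py <<'E'
import sys; from h import *
s=r.get_state(); M=R.from_quat(s["ee_rot"]).as_matrix(); p=np.array(s["ee_pos"])
print("t",round(s["clock"],2),"tcp",p.round(4),"heading deg",np.degrees(np.arctan2(M[1,0],M[0,0])).round(2),"F",np.round(s["force"],1),"w",round(s["width"],4))
for a in sys.argv[1:]:
    print(a,"units",(M.T@(np.array(eval(a))-p)/.03).round(2))
E
python3 to.py "[.408,-.116,.231]" "[.408,-.116,.04]"
```

```text
clock: 2.1
ee_pos: [0.2751, -0.5612, 0.2313]
ee_rot: [0.998, -0.063, -0.0, 0.0]
force: [-0.1, 0.2, -1.0]
width: 0.0122
t 2.1 tcp [ 0.2751 -0.5612  0.2313] heading deg -7.24 F [-0.1  0.2 -1. ] w 0.0122
[.408,-.116,.231] units [ 2.520e+00 -1.528e+01  1.000e-02]
[.408,-.116,.04] units [  2.52 -15.28   6.38]
```

```bash
python3 -m inch '[[0.2,-1,0,-0.25,0],[0.2,-1,0,0,0],[0.2,-1,0,0,0],[0.2,-1,0,0,0],[0.2,-1,0,0,0],[0.2,-1,0,0,0],[0.2,-1,0,0,0],[0.2,-1,0,0,0],[0.2,-1,0,0,0],[0.2,-1,0,0,0],[0,-1,0,0,0],[0,-1,0,0,0]]'
python3 to.py "[.408,-.116,.231]" "[.408,-.116,.04]"
```

```text
clock: 3.1
ee_pos: [0.3751, -0.2017, 0.2309]
ee_rot: [0.998, -0.056, 0.002, 0.003]
force: [0.5, 0.4, -0.3]
width: 0.0002
t 3.1 tcp [ 0.3751 -0.2017  0.2309] heading deg -6.42 F [ 0.5  0.4 -0.3] w 0.0002
[.408,-.116,.231] units [ 0.77 -2.96 -0.02]
[.408,-.116,.04] units [ 0.74 -3.    6.35]
```

```bash
python3 -m inch '[[0.2,-1,0,-0.15,0],[0.3,-1,0,0,0],[0.2,-0.9,0,0,0],[0,0,1,0,0],[0,0,1,0,0],[0,0,1,0,0],[0,0,1,0,0],[0,0,1,0,0],[0,0,0.8,0,0],[0,0,0.4,0,0],[0,0,0,0,0]]'
python3 to.py "[.458,-.121,.04]" "[.531,-.128,.04]"
python3 - <<'E'
from h import *
f=r.grab_frame("wrist"); save(f,"w1"); g=r.grab_frame("top"); save(g,"t1")
for n in("drawer_left_front","drawer_right_front"):
  for c,F in(("wrist",f),("top",g)):
    for q in r.tip_of(c,n)[:1]:
      u=np.array(q["position"])*[560,420]; print(n,c,u.round(0),round(q["score"],2),atz(F,u,.043).round(3))
E
```

```text
clock: 4.02
ee_pos: [0.4148, -0.109, 0.045]
ee_rot: [0.999, -0.042, 0.013, 0.006]
force: [-1.2, 0.6, 0.2]
width: -0.0001
t 4.02 tcp [ 0.4148 -0.109   0.045 ] heading deg -4.78 F [-1.2  0.6  0.2] w -0.0001
[.458,-.121,.04] units [1.46 0.28 0.21]
[.531,-.128,.04] units [3.91 0.31 0.27]
drawer_left_front wrist [296. 165.] 0.68 [ 0.462 -0.119  0.043]
drawer_left_front top [335. 226.] 0.84 [ 0.456 -0.133  0.043]
drawer_right_front top [360. 228.] 0.89 [ 0.447 -0.216  0.043]
```

View pics/w1.png

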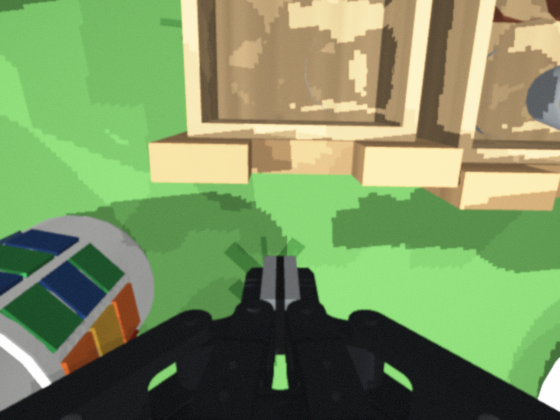

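The wrist view shows the shut fingers at column 280 and the left drawer plate spanning columns 150–461, with its notch centred at about 306. The tool therefore needs about +8 mm in tool y, which matches the fit. The mug on the left is clear.

```bash
python3 -m inch '[[0,0.3,0.2,0.1,0],[0.5,0,0,0,0],[0.4,0,0,0,0],[0.2,0,0,0,0],[0.2,0,0,0,0],[0.2,0,0,0,0],[0.2,0,0,0,0],[0.2,0,0,0,0]]'
python3 to.py "[.52,-.127,.04]"
```

```text
clock: 4.98
ee_pos: [0.4771, -0.1281, 0.0475]
ee_rot: [0.999, -0.048, 0.017, 0.008]
force: [-1.7, 0.1, 0.4]
width: -0.0
t 4.98 tcp [ 0.4771 -0.1281  0.0475] heading deg -5.46 F [-1.7  0.1  0.4] w -0.0
[.52,-.127,.04] units [ 1.41 -0.18  0.29]
```

```bash
python3 -m inch '[[0.25,-0.08,0.12,0,0],[0.25,-0.05,0.1,0,0],[0.25,0,0.05,0,0],[0.25,0,0,0,0],[0.15,0,0,0,0]]'
python3 to.py "[.52,-.127,.04]"
```

```text
clock: 5.4
ee_pos: [0.5159, -0.1279, 0.0396]
ee_rot: [0.999, -0.047, 0.017, 0.009]
force: [-1.0, 1.4, 1.0]
width: -0.0001
t 5.4 tcp [ 0.5159 -0.1279  0.0396] heading deg -5.4 F [-1.   1.4  1. ] w -0.0001
[.52,-.127,.04] units [ 0.13 -0.04 -0.01]
```

```bash
python3 -m inch '[[0.08,0,0,0,0],[0.08,0,0,0,0],[0.08,0,0,0,0]]'; python3 to.py; python3 -m inch '[[0.08,0,0,0,0],[0.08,0,0,0,0]]'; python3 to.py
```

```text
clock: 5.65
ee_pos: [0.5222, -0.1285, 0.0393]
ee_rot: [0.999, -0.047, 0.013, 0.009]
force: [-12.2, -0.5, 9.4]
width: 0.0001
t 5.65 tcp [ 0.5222 -0.1285  0.0393] heading deg -5.33 F [-12.2  -0.5   9.4] w 0.0001
clock: 5.82
ee_pos: [0.5221, -0.1283, 0.0387]
ee_rot: [0.999, -0.046, 0.007, 0.008]
force: [-7.6, -0.6, 4.5]
width: 0.0
t 5.82 tcp [ 0.5221 -0.1283  0.0387] heading deg -5.28 F [-7.6 -0.6  4.5] w 0.0
```

The left drawer is stopped on its buffer, with 8–12 N against 1–2 N of friction. I back off and go to the right drawer.

```bash
python3 -m inch '[[-0.4,0,0,0,0],[-1,0,0,0,0],[-1,0,0,0,0],[-1,0,0,0,0],[-0.6,0.2,0,0,0],[0,0.8,0,0,0],[0,1,0,0,0],[0,0.7,0,0,0],[0,0.2,0,0,0],[0,0,0,0,0]]'
python3 to.py "[.431,-.217,.04]" "[.51,-.225,.04]"
python3 - <<'E'
from h import *
f=r.grab_frame("wrist"); save(f,"w2")
for n in("drawer_left_front","drawer_right_front"):
    for q in r.tip_of("wrist",n)[:1]:
      u=np.array(q["position"])*[560,420]; print(n,u.round(0),round(q["score"],2),atz(f,u,.043).round(3))
E
```

```text
clock: 6.65
ee_pos: [0.3966, -0.2064, 0.0408]
ee_rot: [0.999, -0.046, 0.017, 0.01]
force: [0.3, 0.0, -0.1]
width: -0.0002
t 6.65 tcp [ 0.3966 -0.2064  0.0408] heading deg -5.27 F [ 0.3  0.  -0.1] w -0.0002
[.431,-.217,.04] units [1.17 0.25 0.07]
[.51,-.225,.04] units [3.82 0.27 0.16]
drawer_right_front [299. 165.] 0.78 [ 0.444 -0.218  0.043]
```

View pics/w2.png

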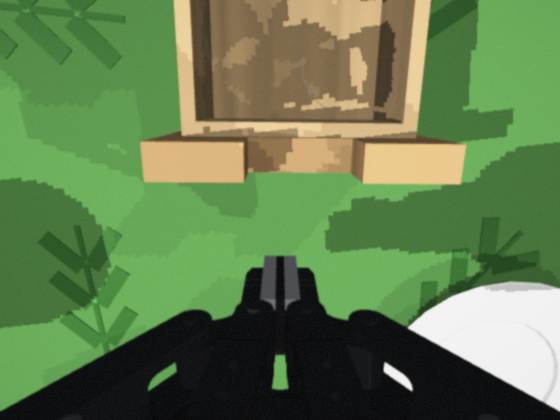

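The right drawer plate spans columns 143–463, centred at about 303, so it needs about +7 mm in tool y. The way is clear and the saucer is well to the side.

```bash
python3 -m inch '[[0,0.2,0,0,0],[0.5,0,0.05,0,0],[0.4,0,0.05,0,0],[0.25,0,0.05,0,0],[0.25,-0.03,0.05,0,0],[0.25,-0.03,0.05,0,0],[0.25,0,0.05,0,0],[0.25,0,0.05,0,0],[0.25,0,0.05,0,0],[0.25,0,0.05,0,0]]'
python3 to.py "[.511,-.225,.04]"
```

```text
clock: 7.63
ee_pos: [0.479, -0.2116, 0.0275]
ee_rot: [0.999, -0.04, 0.012, 0.008]
force: [-2.2, 0.5, 0.8]
width: -0.0001
t 7.63 tcp [ 0.479  -0.2116  0.0275] heading deg -4.6 F [-2.2  0.5  0.8] w -0.0001
[.511,-.225,.04] units [ 1.11  0.37 -0.38]
```

It has drifted 10 mm off-centre and low, so I back off a little, re-centre and carry on.

```bash
python3 -m inch '[[-0.3,0,0,0,0],[0,0.35,-0.35,0.1,0],[0,0,0,0,0]]'
python3 to.py "[.479,-.222,.04]" "[.511,-.225,.04]"
```

```text
clock: 7.88
ee_pos: [0.4702, -0.221, 0.0375]
ee_rot: [0.999, -0.045, 0.013, 0.008]
force: [0.8, 0.7, -0.1]
width: 0.0001
t 7.88 tcp [ 0.4702 -0.221   0.0375] heading deg -5.13 F [ 0.8  0.7 -0.1] w 0.0001
[.479,-.222,.04] units [ 0.3   0.01 -0.08]
[.511,-.225,.04] units [ 1.37  0.01 -0.05]
```

```bash
python3 -m inch '[[0.25,0,-0.03,0,0],[0.25,0,0,0,0],[0.25,0,0,0,0],[0.25,0,0,0,0],[0.15,0,0,0,0],[0.08,0,0,0,0],[0.08,0,0,0,0]]'; python3 to.py "[.511,-.225,.04]";  python3 -m inch '[[0.08,0,0,0,0],[0.08,0,0,0,0]]'; python3 to.py
```

```text
clock: 8.47
ee_pos: [0.5099, -0.2253, 0.0392]
ee_rot: [0.999, -0.046, 0.01, 0.007]
force: [-1.3, -1.7, 1.3]
width: 0.0003
t 8.47 tcp [ 0.5099 -0.2253  0.0392] heading deg -5.28 F [-1.3 -1.7  1.3] w 0.0003
[.511,-.225,.04] units [ 0.04 -0.01 -0.02]
clock: 8.63
ee_pos: [0.512, -0.2254, 0.039]
ee_rot: [0.999, -0.045, 0.006, 0.007]
force: [-12.6, -1.0, 9.6]
width: 0.0002
t 8.63 tcp [ 0.512  -0.2254  0.039 ] heading deg -5.16 F [-12.6  -1.    9.6] w 0.0002
```

Both drawers stopped on their buffers, and the two stop positions give a yaw of 0.104, close to the fitted 0.096. I back off, rise, and go over to the lid.

```bash
python3 -m inch '[[-0.4,0,0,0,0],[-1,0,0,0,0],[0,0,-1,0,0],[0,0,-1,0,0],[0,0,-1,0,0],[0,0,-1,0,0],[0,0,-1,0,0],[0,0,-1,0,0],[0,0,-1,-0.5,0],[0,-1,-1,-0.6,0],[0,-1,0,-0.6,0],[0,-1,0,0,0]]'; python3 to.py "[.605,.17,.28]"
```

```text
clock: 9.63
ee_pos: [0.465, -0.1281, 0.2857]
ee_rot: [0.999, 0.044, 0.01, 0.005]
force: [-0.3, 1.2, -0.0]
width: 0.0003
t 9.63 tcp [ 0.465  -0.1281  0.2857] heading deg 5.03 F [-0.3  1.2 -0. ] w 0.0003
[.605,.17,.28] units [ 5.52 -9.49  0.19]
```

```bash
python3 -m inch '[[0.6,-1,0,0,0],[0.6,-1,0,0,0],[0.6,-1,0,0,0],[0.6,-1,0,0,0],[0.6,-1,0,0,0],[0.6,-1,0,0,0],[0.6,-1,0,0,0],[0.6,-1,0,0,0],[0.6,-1,0,0,0],[0,-0.4,0,0,0],[0,0,0,0,0]]'; python3 to.py "[.605,.17,.28]"  "[.605,.17,.225]"
python3 - <<'E'
from h import *
f=r.grab_frame("wrist"); g=r.grab_frame("scene")
im=np.hstack([cv2.resize(f["pixels"],(400,300)),cv2.resize(g["pixels"][130:310,160:400],(400,300))])
save({"pixels":im},"w3")
E
```

```text
clock: 10.55
ee_pos: [0.6126, 0.1919, 0.2958]
ee_rot: [0.999, 0.046, 0.025, 0.002]
force: [-0.2, -0.7, -0.2]
width: -0.0004
t 10.55 tcp [0.6126 0.1919 0.2958] heading deg 5.32 F [-0.2 -0.7 -0.2] w -0.0004
[.605,.17,.28] units [-0.34  0.7   0.52]
[.605,.17,.225] units [-0.43  0.69  2.35]
```

View pics/w3.png

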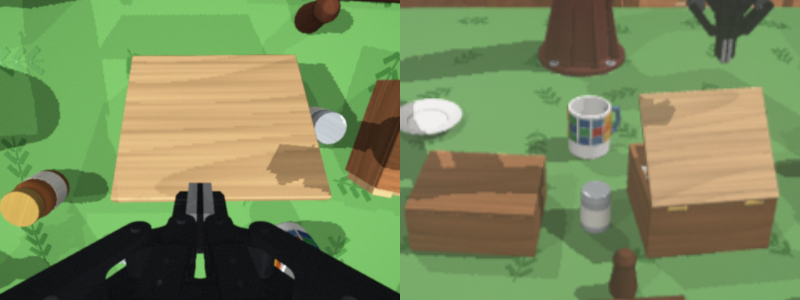

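The wrist view shows the lid's free edge running columns 112–330 of the half-size image, centred at about 221, with the fingers at 200. That is the ~20 mm shift already computed. In the scene half both drawers are hidden behind the box, as expected when shut. I lower onto the lid slowly.

```bash
python3 -m inch '[[-0.3,0.7,0,0,0],[0,0,0.7,0,0],[0,0,0.6,0,0],[0,0,0.4,0,0],[0,0,0.3,0,0]]'; python3 to.py "[.605,.17,.225]"; python3 -m inch '[[0,0,0.25,0,0],[0,0,0.25,0,0]]'; python3 to.py "[.598,.169,.193]"
```

```text
clock: 11.07
ee_pos: [0.6094, 0.1587, 0.2392]
ee_rot: [0.999, 0.042, 0.03, 0.004]
force: [1.1, 0.4, -0.1]
width: -0.0
t 11.07 tcp [0.6094 0.1587 0.2392] heading deg 4.82 F [ 1.1  0.4 -0.1] w -0.0
[.605,.17,.225] units [-0.14 -0.39  0.46]
clock: 11.23
ee_pos: [0.6098, 0.1563, 0.2229]
ee_rot: [0.999, 0.041, 0.029, 0.005]
force: [1.0, 1.0, -0.1]
width: 0.0001
t 11.23 tcp [0.6098 0.1563 0.2229] heading deg 4.67 F [ 1.   1.  -0.1] w 0.0001
[.598,.169,.193] units [-0.41 -0.47  0.97]
```

```bash
python3 -m inch '[[-0.15,-0.4,0.15,0,0],[0,0,0.25,0,0],[0,0,0.25,0,0]]'; python3 to.py "[.597,.169,.193]"; python3 -m inch '[[-0.1,0,0.25,0,0],[-0.1,0,0.25,0,0]]'; python3 to.py "[.578,.167,.168]"
```

```text
clock: 11.48
ee_pos: [0.6066, 0.1683, 0.2033]
ee_rot: [0.999, 0.04, 0.031, 0.005]
force: [0.4, 0.5, 2.7]
width: -0.0003
t 11.48 tcp [0.6066 0.1683 0.2033] heading deg 4.59 F [0.4 0.5 2.7] w -0.0003
[.597,.169,.193] units [-0.34 -0.05  0.32]
clock: 11.65
ee_pos: [0.6032, 0.1689, 0.1889]
ee_rot: [0.999, 0.041, 0.034, 0.004]
force: [-0.2, -1.1, 3.0]
width: -0.0004
t 11.65 tcp [0.6032 0.1689 0.1889] heading deg 4.68 F [-0.2 -1.1  3. ] w -0.0004
[.578,.167,.168] units [-0.89 -0.01  0.64]
```

The lid is moving at about 3 N.

```bash
python3 -m inch '[[-0.2,0,0.25,0,0],[-0.2,0,0.25,0,0],[-0.2,0,0.25,0,0],[-0.15,0,0.25,0,0]]'; python3 to.py "[.568,.166,.14]"; python3 -m inch '[[-0.15,0,0.25,0,0],[-0.1,0,0.25,0,0]]'; python3 to.py "[.563,.166,.112]"
```

```text
clock: 11.98
ee_pos: [0.5835, 0.1671, 0.1558]
ee_rot: [0.998, 0.041, 0.037, 0.004]
force: [1.1, -0.1, 0.7]
width: -0.0
t 11.98 tcp [0.5835 0.1671 0.1558] heading deg 4.72 F [ 1.1 -0.1  0.7] w -0.0
[.568,.166,.14] units [-0.56 -0.01  0.49]
clock: 12.15
ee_pos: [0.5763, 0.1663, 0.1386]
ee_rot: [0.998, 0.041, 0.038, 0.004]
force: [2.2, -0.2, 1.5]
width: 0.0001
t 12.15 tcp [0.5763 0.1663 0.1386] heading deg 4.71 F [ 2.2 -0.2  1.5] w 0.0001
[.563,.166,.112] units [-0.51 -0.04  0.85]
```

```bash
python3 -m inch '[[-0.15,0,0.25,0,0],[-0.1,0,0.25,0,0],[-0.1,0,0.2,0,0],[0,0,0.12,0,0]]'; python3 to.py; python3 -m inch '[[0,0,0.08,0,0],[0,0,0.08,0,0]]'; python3 to.py
```

```text
clock: 12.48
ee_pos: [0.5649, 0.1651, 0.1099]
ee_rot: [0.999, 0.041, 0.036, 0.004]
force: [-11.0, -1.7, 31.1]
width: 0.0001
t 12.48 tcp [0.5649 0.1651 0.1099] heading deg 4.7 F [-11.   -1.7  31.1] w 0.0001
clock: 12.65
ee_pos: [0.5648, 0.1651, 0.1102]
ee_rot: [0.999, 0.041, 0.034, 0.005]
force: [-6.4, -1.2, 15.6]
width: -0.0001
t 12.65 tcp [0.5648 0.1651 0.1102] heading deg 4.72 F [-6.4 -1.2 15.6] w -0.0001
```

The lid is firm at 0.110 m, so it is shut. I lift clear, move aside and check.

```bash
python3 -m inch '[[0,0,-0.4,0,0],[0,0,-1,0,0],[0,0,-1,0,0],[0,0,-1,0,0],[0,0,-1,0,0],[-1,0,-1,0,0],[-1,0,0,0,0],[-1,0,0,0,0],[-1,0,0,0,0],[-1,0,0,0,0],[-1,0,0,0,0],[0,0,0,0,0]]'; python3 to.py
cat > chk.py <<'E'
from h import *
f=r.grab_frame("top"); g=r.grab_frame("scene")
save({"pixels":np.hstack([cv2.resize(f["pixels"][110:290,180:420],(400,300)),cv2.resize(g["pixels"][165:315,160:360+0],(400,300))])},"end")
for n,z in(("drawer_left_front",.043),("drawer_right_front",.043),("lid_edge",.11),("mug",0),("tea_tin",0),("saucer",0),("salt_shaker",0)):
  for c,F in(("top",f),("scene",g)):
    for q in r.tip_of(c,n)[:1]: print(n,c,round(q["score"],2),atz(F,np.array(q["position"])*[560,420],z).round(3))
E
python3 chk.py
```

```text
clock: 13.65
ee_pos: [0.3584, 0.1492, 0.2577]
ee_rot: [0.999, 0.04, 0.015, 0.006]
force: [0.5, 0.4, -0.8]
width: -0.0003
t 13.65 tcp [0.3584 0.1492 0.2577] heading deg 4.64 F [ 0.5  0.4 -0.8] w -0.0003
drawer_left_front top 0.62 [ 0.521 -0.142  0.043]
drawer_right_front top 0.45 [ 0.519 -0.222  0.043]
lid_edge top 0.9 [0.523 0.162 0.11 ]
lid_edge scene 0.87 [0.523 0.172 0.11 ]
mug top 0.59 [ 0.406 -0.002  0.   ]
mug scene 0.95 [0.397 0.006 0.   ]
tea_tin top 0.64 [0.62  0.003 0.   ]
saucer top 0.79 [ 0.31 -0.32  0.  ]
saucer scene 0.75 [ 0.283 -0.334  0.   ]
salt_shaker top 0.64 [0.795 0.037 0.   ]
salt_shaker scene 0.64 [ 0.791  0.047 -0.   ]
```

View pics/end.png

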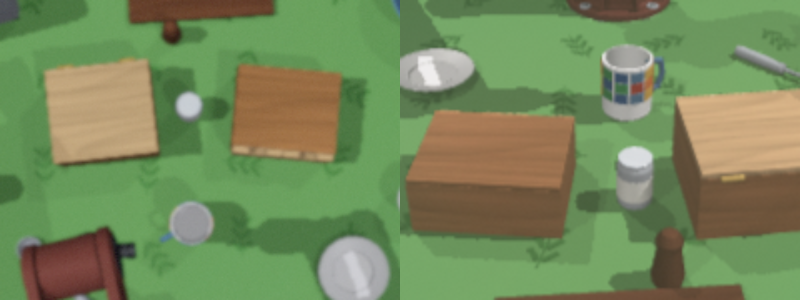

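The top view shows both drawer fronts flush and in line at about (283,155), and the lid flat at about (100,110). The mug, tin, saucer and shaker are where they were.

```bash
python3 -c "
from plant import r
print(r.job_done())"
```

```text
the job is handed in; nothing more can be done
None
```

I closed both boxes and handed the job in at about 14 s on the robot's clock. I pushed the left drawer home first, then the right, then the tea-box lid, all with shut fingertips.

**Drawers:** each stopped firmly on its buffer. The wrist force rose to about 16 N in all, about 12 N of it along the push. The stop points (x 0.522 and 0.512) give a box yaw of 0.104 rad against 0.096 fitted from the pictures. Partway in, the right push had drifted about 10 mm off-centre and low, so I backed off, re-centred and finished it.

**Lid:** it moved at about 3 N and ended firm at a height of 0.110 m. At the stop the last step peaked at about 33 N on the fingertips, more than I meant for a gentle push. It is well under the wrist limit.

**Last checks:**
- The top and far-side pictures show both drawer fronts flush and the lid flat.
- The mug, tea tin, saucer and salt shaker look unmoved. I did not re-measure the honey jar, sugar bowl or spoon.
- The networks' drawer points were low-scoring and up to about 14 mm off sideways (left drawer y −0.142 against −0.128 fitted). One saucer reading was 2–3 cm off the other view. I relied on the pictures and the contact forces instead.

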